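# Fit the adjustable wrench to the nut and tighten it

## Robot

A 6-joint arm with a two-finger parallel gripper is mounted at the origin on a cart in front of the work surface, level with it; the furniture and walls round the work are solid. World frame = base frame: x ahead of the robot, y to its left, z up, the work surface at z = 0. Lengths are in m, angles in degrees, forces in N, time in s.
With the tool pointing down it reaches from about 0.275 to 0.725 m from the base axis. Payload 15.9 kg.
Tool frame: the origin (TCP) lies on the centre line of the jaws, within the pads' length; the fingertips stand 22 mm ahead of it and the grasp point (between the pads) lies 3 mm ahead of it; z points along the fingers, y is the line along which they close (so a half turn about z gives the same grasp; the last joint's range is limited). The gripper opens to 85 mm and grips with 20 to 120 N. Pads are 22 mm wide; open, the fingers measure 114 mm over their backs; the gripper's body (76 mm by 85 mm) begins 54 mm behind the grasp point. The pads swing forward as they close: fully open they stand 13 mm farther back than shut.
Start: joints at [68.067, 12.198, -1.971, 75.831, 0, 90], TCP at [0.187, 0.464, 0.253] pointing down, gripper open.
Joint ranges: [-170.91, 170.91], [-42.67, 98.43], [-65.05, 77.54], [-120.47, 116.71], [-90, 82.35], [-180, 180]. Speed limits (degrees/s): [108.29, 108.29, 136.94, 147.25, 180, 180].

## Interface

Orientations are given as a 3x3 rotation matrix whose columns are the frame's x, y, z axes.
In Python, from workcell import status, get_image, finish_job gives the robot as it stands.
- The arm moves only by the tool arm_command, never from a script. Its argument "increments" is a list that holds one entry, the list of rows, each a list of 6 numbers: the shift along the tool's x, y, z in mm, then the turn, a rotation vector about the tool's x, y, z in degrees. In form: [[[dx, dy, dz, wx, wy, wz], ...]]. A call has 1 to 12 rows; each row shifts and turns the commanded pose from where the row before left it, along the tool's axes as they then stand; what a row does not reach is not made up. A row lasts 1/8 s, in which the tool goes at most 62.5 mm and 10.7 degrees, less where a joint would pass 70% of its speed; a pose out of reach is approached as far as the arm can. A call is refused whole if a number of a shift passes 62.5 or a number of a turn 10.7, either way. A call with a gripper value outside its range is refused whole. "claw" is the closure in counts, from 0 (fully open) to 255 (shut), set as the call begins (left out, the last holds). The fingers move at their own pace and stop on an object; "squeeze" is the grip in N (left out, the last holds). Time passes only in rows, so rows that do not move let the fingers close. It gives the time, the measured TCP pose, the force, the opening and the grip force at its end, in the units of the state.
- status.get_obs(): the state, without advancing time (a new reading comes with each control period).
- get_image(name): name is "side" or "top"; returns a dict with "frame" (400x640x3 uint8, red, green, blue), "fx", "fy", "cx", "cy" (pixels), "world_from_camera" (4x4, takes a point from camera to world coordinates). Camera axes: x right, y up, looking along -z (the intrinsics and any distortion apply to the point x, -y, -z); pixel columns grow to the right and rows downward; lengths in m; the calibration is good to about 2 mm. A picture is of the moment at which its call begins. There is no depth.
- finish_job(): hands the job in; it is judged then, once.
The state is a dict: "time_s": time; "qpos": joint angles; "qd": joint speeds; "joint_efforts": joint torques, N m; "tool_pos": TCP position; "tcp_rot": TCP orientation; "force": force on the tool from outside, world axes, zero at the start; "wrist_torque": the same for the moment, N m; "grip_width": opening from 0.0 (shut) to 1.0 (fully open); "grasp_force": force on a finger pad.
Only numpy, scipy, OpenCV 4.12 (cv2) and the standard library are available. Lean on these libraries where they do the work, as an engineer would, in place of code of your own. Each camera call takes 0.05 s, during which the arm holds its last target. There are 200 camera calls.

## Task

The adjustable wrench on the clamping fixture sits round the hex nut with its jaws too wide. Roll its upright worm clockwise (seen from above) until the jaws just fit the nut, then swing the wrench handle clockwise until it meets the stop pin, so that the nut turns with it, and let go.

Things in the scene. Friction and masses are not known exactly. Their poses are not given: they have to be found in the camera images.
- worm_grip (a point): Point to grip on the wrench's worm: an upright dark ribbed steel drum, 26 mm diameter and 43 mm tall, that stands on the wrench head beside the nut, in the grey clamping fixture. The point lies on the drum's vertical axis, 15 mm below its top, about 98 mm above the bench; nothing else on the fixture is higher than 78 mm. z points up. It turns with the worm.
- handle_grip (a point): Point to grip or push on the steel wrench's handle (a flat bar 20 mm wide, 14 mm thick, from 75 to 213 mm from the nut), 140 mm from the nut's axis, at half its thickness, about 63 mm above the bench. The wrench swings level about the nut's vertical axis and cannot be lifted off. The point's own +y points along the handle to the nut's axis (140 mm away), x across the handle, z up.
- worm (a joint): Rolling of the worm (rad), grows clockwise seen from above. At 0 the jaws stand 40 mm apart, at 1.30 they just touch the nut's flats (30 mm) and the worm goes stiff; both jaws move in alike, the gap closing by 7.7 mm for each rad. It starts between 0 and 0.25, so one turn of the wrist does it. It needs about 0.12 N m and stays where it is left.
- wrench (a joint): Swing of the wrench about the nut (rad), grows clockwise seen from above. It starts near 0 to 0.06 and meets the upright 12 mm stop pin of the fixture at 0.82. It needs about 3 N at the handle and stays where it is left.
- hex_nut (a joint): Turn of the hex nut (30 mm across flats, 18 mm tall, steel) on its stud (rad), grows clockwise seen from above; starts near 0. It turns with the wrench only if the jaws fit.

How it is judged (in metres and radians):
On the way:
1. the worm is rolled until the jaws fit the nut, before the wrench is swung (value of joint worm above 1.1 rad and value of joint wrench below 0.25 rad), for 0.2 s.
At the end, for the whole second after the job is handed in: The jaws still fit the nut (worm above 1.05 rad, under 2 mm of play), the wrench stands at the stop pin (within about 0.12 rad, 17 mm at the handle), the nut has turned with it (more than 0.52 rad), and the wrench is at rest (value of joint worm above 1.05 rad and value of joint wrench above 0.7 rad and value of joint hex_nut above 0.52 rad and velocity of joint wrench between -0.05 and 0.05 rad/s); the robot touches nothing.
It also fails if it takes over 48 s, if anything falls off the work surface, if the arm or the gripper's body presses on something with over 40 N, if the wrist force passes 120 N, or if a joint passes its speed limit or range.

## Working session

There is one attempt and no reset: what is moved stays moved. The work goes in short steps, Python scripts to look and compute and a tool call to move; the robot and the scene stay as the last step left them, time stands still between calls to the robot, and variables do not carry over. Pictures are saved under pics/ and viewed, at most 10 in all, crops included, and the job is handed in when it is done.

Besides the shell and the picture viewer there is one more tool, called after ">>>" by a JSON object that holds its "method" and its "body", one argument or row to a line. arm_command: Moves the arm, as the interface text tells. Its arguments: {"type":"object","properties":{"increments":{"type":"array","items":{"type":"array","items":{"type":"array","items":{"type":"number"}}}},"claw":{"type":"number"},"squeeze":{"type":"number"}},"required":["increments"]}

```bash
mkdir -p pics
cat > h.py <<'E'
import numpy as np,cv2
from workcell import status,get_image,finish_job
def save(name,fn):
    im=get_image(name); cv2.imwrite('pics/'+fn,im['frame'][:,:,::-1]); np.savez('pics/'+fn+'.npz',**{k:v for k,v in im.items()}); return im
def ray(im,u,v):
    T=np.array(im['world_from_camera']); d=np.array([(u-im['cx'])/im['fx'],-(v-im['cy'])/im['fy'],-1]); return T[:3,3],T[:3,:3]@d
def onz(im,u,v,z):
    o,d=ray(im,u,v); return o+d*(z-o[2])/d[2]
def proj(im,p):
    T=np.array(im['world_from_camera']); c=T[:3,:3].T@(np.array(p)-T[:3,3]); return im['cx']+im['fx']*c[0]/-c[2], im['cy']-im['fy']*c[1]/-c[2]
E
python3 - <<'E'
from h import *
for n in('top','side'):
    im=save(n,n+'0.png'); print(n,im.keys(),im['fx'],im['fy'],im['cx'],im['cy'],np.round(im['world_from_camera'],3))
print(status.get_obs())
E
```

```text
top dict_keys(['frame', 'fx', 'fy', 'cx', 'cy', 'world_from_camera']) 370.47984156155246 370.47984156155246 315.9913817278613 198.31034932703832 [[ 0.016  0.991 -0.131  0.472]
 [-1.     0.013 -0.025 -0.088]
 [-0.023  0.131  0.991  0.946]
 [ 0.     0.     0.     1.   ]]
side dict_keys(['frame', 'fx', 'fy', 'cx', 'cy', 'world_from_camera']) 429.4196835658201 429.4196835658201 317.0502311744822 199.1571160403559 [[-0.861  0.32  -0.396  0.251]
 [-0.509 -0.511  0.693  0.497]
 [ 0.02   0.798  0.602  0.625]
 [ 0.     0.     0.     1.   ]]
{'time_s': 0.1, 'qpos': array([ 6.80679282e+01,  1.22216181e+01, -2.00298595e+00,  7.58302303e+01,
       -9.36723408e-04,  9.00005532e+01]), 'qd': array([ 0.02718831, -0.04966633,  0.17867841,  0.05505058, -0.06400553,
        0.08061311]), 'joint_efforts': array([-2.69577373e-03, -6.87254262e+01,  4.87806273e+01,  1.22053013e-02,
       -1.10495953e-04,  4.94174856e-05]), 'tool_pos': array([0.18665899, 0.46356599, 0.25288031]), 'tcp_rot': array([[-9.27623725e-01,  3.73515874e-01, -3.42295494e-04],
       [ 3.73516031e-01,  9.27623294e-01, -8.93882797e-04],
       [-1.63581410e-05, -9.57039743e-04, -9.99999542e-01]]), 'force': array([ 0.94324197,  0.28026512, -0.08657861]), 'wrist_torque': array([ 0.00248657, -0.02265794, -0.00188842]), 'grasp_force': 0.0, 'grip_width': 1.0019757583102888}
```

View pics/top0.png

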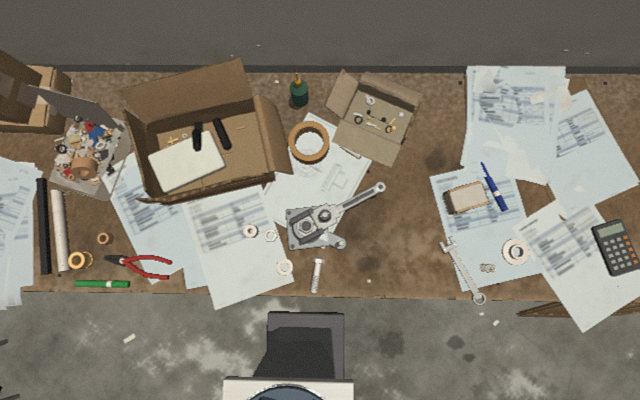

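View pics/side0.png

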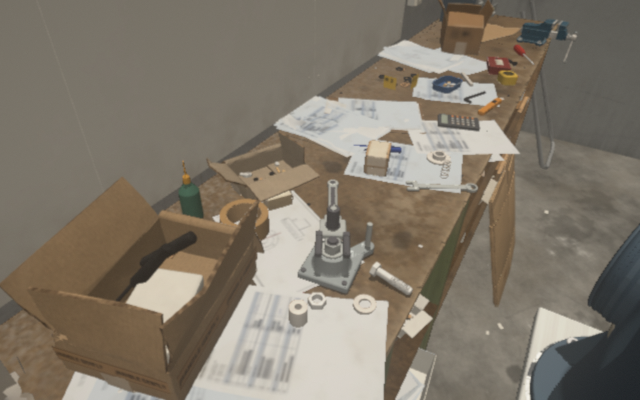

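Run:
```python
from h import *
a=cv2.imread('pics/top0.png')[165:265,270:400]; b=cv2.imread('pics/side0.png')[170:295,285:395]
a=cv2.resize(a,(520,400),interpolation=cv2.INTER_CUBIC) 
b=cv2.resize(b,(0,0),fx=4,fy=4,interpolation=cv2.INTER_CUBIC)
cv2.imwrite('pics/ct.png',cv2.resize(a,(780,600)));cv2.imwrite('pics/cs.png',b)
```

```text
(no output)
```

View pics/ct.png

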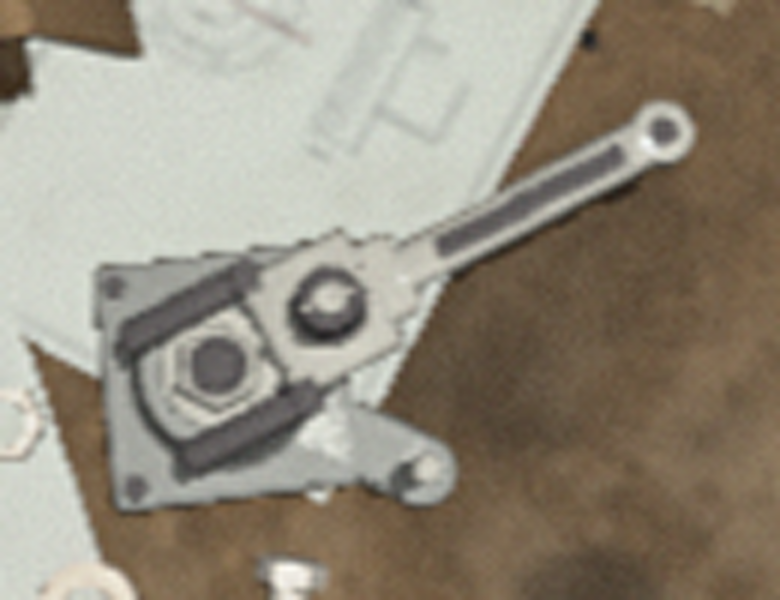

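View pics/cs.png

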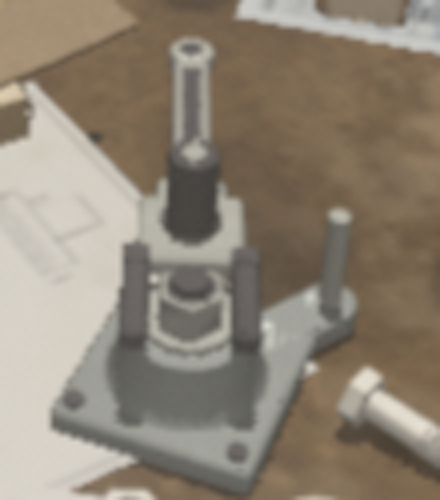

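```bash
cat >> h.py <<'E'
def tri(a,pa,b,pb):
    o1,d1=ray(a,*pa);o2,d2=ray(b,*pb)
    s=np.linalg.lstsq(np.c_[d1,-d2],o2-o1,rcond=None)[0]; p,q=o1+s[0]*d1,o2+s[1]*d2
    return (p+q)/2,np.linalg.norm(p-q)
E
python3 - <<'E'
from h import *
t=np.load('pics/top0.png.npz');s=np.load('pics/side0.png.npz')
P={}
for n,a,b,z in(('worm',(324.3,214.7),(333.2,207.7),.113),('nut',(305.4,225),(331.6,240.2),.075),('end',(380.1,186.3),(332.7,181.4),.07),('pin',(340.8,242.5),(369.5,223.3),.078)):
    print(n,np.round(tri(t,a,s,b)[0],4),'gap',round(tri(t,a,s,b)[1],4),'onz',onz(t,*a,z).round(4),onz(s,*b,z).round(4))
E
```

```text
worm [ 0.5464 -0.0854  0.1126] gap 0.0022 onz [ 0.5453 -0.0858  0.113 ] [ 0.5472 -0.0846  0.113 ]
nut [ 0.5243 -0.0413  0.073 ] gap 0.0009 onz [ 0.5238 -0.0416  0.075 ] [ 0.5238 -0.0392  0.075 ]
end [ 0.6193 -0.2178  0.0699] gap 0.0009 onz [ 0.6189 -0.218   0.07  ] [ 0.6197 -0.2175  0.07  ]
pin [ 0.4845 -0.125   0.0726] gap 0.0006 onz [ 0.4842 -0.1249  0.078 ] [ 0.4825 -0.1188  0.078 ]
```

Both views agree: the worm top in the top view is at (324,215) and triangulates to z=0.113. The nut is at (305,225) at z≈0.073, the handle hole at (380,186) with its radius 200 mm as expected, and the pin at (341,243). I'm moving above the worm.

>>> {"method": "arm_command", "body": {
  "increments": [
    [[-44.9, -31.2, 4, 0, 0, 0], [-44.9, -31.2, 4, 0, 0, 0], [-44.9, -31.2, 4, 0, 0, 0], [-44.9, -31.2, 4, 0, 0, 0], [-44.9, -31.2, 4, 0, 0, 0], [-44.9, -31.2, 4, 0, 0, 0], [-44.9, -31.2, 4, 0, 0, 0], [-44.9, -31.2, 4, 0, 0, 0], [-44.9, -31.2, 4, 0, 0, 0], [-44.9, -31.2, 4, 0, 0, 0], [-44.9, -31.2, 4, 0, 0, 0], [-44.9, -31.2, 4, 0, 0, 0]]
  ],
  "claw": 0,
  "squeeze": 30
}}

```text
time_s: 1.6
tool_pos: [0.5473, -0.0865, 0.2049]
tcp_rot: [[-0.928, 0.374, -0.0], [0.374, 0.928, 0.0], [0.0, 0.0, -1.0]]
force: [0.1, 1.6, 0.3]
grip_width: 0.999
grasp_force: 0.0
```

>>> {"method": "arm_command", "body": {
  "increments": [
    [[1.4, 0.8, 20, 0, 0, 0], [0, 0, 20, 0, 0, 0], [0, 0, 20, 0, 0, 0], [0, 0, 20, 0, 0, 0], [0, 0, 10, 0, 0, 0], [0, 0, 8.5, 0, 0, 0], [0, 0, 0, 0, 0, 0]]
  ]
}}

```text
time_s: 2.48
tool_pos: [0.5455, -0.0835, 0.1066]
tcp_rot: [[-0.928, 0.374, -0.001], [0.374, 0.928, 0.0], [0.001, -0.0, -1.0]]
force: [0.2, -0.5, 0.1]
grip_width: 1.0
grasp_force: 0.0
```

Run:
```python
from h import *
im=save('side','s1.png'); cv2.imwrite('pics/s1c.png',cv2.resize(im['frame'][130:300,260:430,::-1],(590,590),interpolation=cv2.INTER_CUBIC))
```

```text
(no output)
```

View pics/s1c.png

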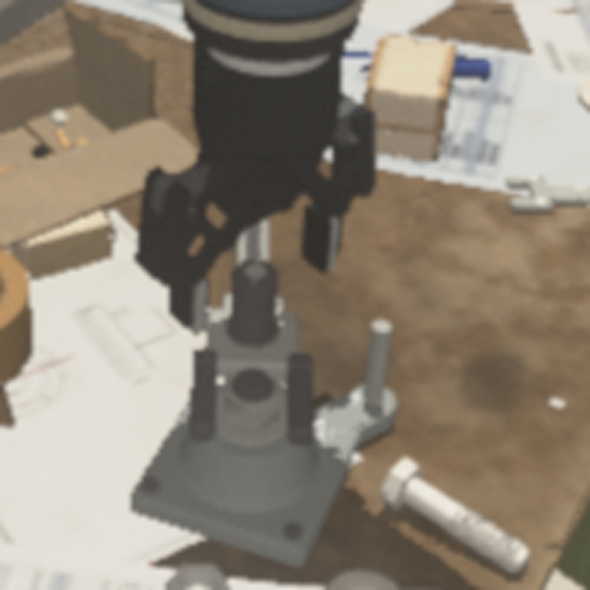

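The drum (about (255,300) in the crop) stands between the open fingers. I'm trimming the offset and closing.

>>> {"method": "arm_command", "body": {
  "increments": [
    [[-1.4, -1.2, 0.5, 0, 0, 0], [0, 0, 0, 0, 0, 0], [0, 0, 0, 0, 0, 0], [0, 0, 0, 0, 0, 0], [0, 0, 0, 0, 0, 0], [0, 0, 0, 0, 0, 0], [0, 0, 0, 0, 0, 0], [0, 0, 0, 0, 0, 0]]
  ],
  "claw": 255,
  "squeeze": 40
}}

```text
time_s: 3.52
tool_pos: [0.5466, -0.0849, 0.1067]
tcp_rot: [[-0.928, 0.373, 0.0], [0.373, 0.928, 0.0], [-0.0, 0.001, -1.0]]
force: [-1.8, 3.0, 5.4]
grip_width: 0.279
grasp_force: 39.0
```

>>> {"method": "arm_command", "body": {
  "increments": [
    [[0, 0, 0, 0, 0, 6], [0, 0, 0, 0, 0, 9], [0, 0, 0, 0, 0, 9], [0, 0, 0, 0, 0, 9], [0, 0, 0, 0, 0, 9], [0, 0, 0, 0, 0, 9], [0, 0, 0, 0, 0, 6], [0, 0, 0, 0, 0, 3], [0, 0, 0, 0, 0, 0]]
  ]
}}

```text
time_s: 4.65
tool_pos: [0.5466, -0.0849, 0.1067]
tcp_rot: [[-0.14, 0.99, 0.0], [0.99, 0.14, 0.0], [0.0, 0.0, -1.0]]
force: [-1.1, 3.2, 6.2]
grip_width: 0.279
grasp_force: 39.0
```

Run:
```python
from h import *
o=status.get_obs(); print(o['wrist_torque'],o['qpos'][5],o['time_s'],o['tool_pos'])
```

```text
[ 0.5016929   0.43632906 -0.1066946 ] 73.13276105269138 4.65 [ 0.54661351 -0.08488746  0.1066586 ]
```

>>> {"method": "arm_command", "body": {
  "increments": [
    [[0, 0, 0, 0, 0, 3], [0, 0, 0, 0, 0, 3], [0, 0, 0, 0, 0, 0]]
  ]
}}

```text
time_s: 5.03
tool_pos: [0.5466, -0.0849, 0.1067]
tcp_rot: [[-0.035, 0.999, 0.0], [0.999, 0.035, 0.0], [0.0, 0.0, -1.0]]
force: [-2.8, 2.5, 5.4]
grip_width: 0.277
grasp_force: 39.0
```

Run:
```python
from h import *
o=status.get_obs(); print(o['wrist_torque'],o['qpos'][5],o['time_s'],o['tool_pos'])
```

```text
[ 0.52558742  0.47662247 -0.03764407] 79.12788182019396 5.025 [ 0.54661593 -0.08488599  0.10665483]
```

>>> {"method": "arm_command", "body": {
  "increments": [
    [[0, 0, 0, 0, 0, 3], [0, 0, 0, 0, 0, 3], [0, 0, 0, 0, 0, 0]]
  ]
}}

```text
time_s: 5.4
tool_pos: [0.5466, -0.0848, 0.1066]
tcp_rot: [[0.069, 0.998, 0.0], [0.998, -0.069, 0.0], [0.0, 0.0, -1.0]]
force: [-2.0, 3.3, 5.6]
grip_width: 0.28
grasp_force: 39.0
```

Run:
```python
from h import *
o=status.get_obs(); print(o['wrist_torque'],o['qpos'][5],o['time_s'],o['tool_pos'])
```

```text
[ 0.51625338  0.49763634 -0.004701  ] 85.1253293194281 5.4 [ 0.5465891  -0.08484459  0.10664741]
```

>>> {"method": "arm_command", "body": {
  "increments": [
    [[0, 0, 0, 0, 0, 3], [0, 0, 0, 0, 0, 2], [0, 0, 0, 0, 0, 0]]
  ]
}}

```text
time_s: 5.78
tool_pos: [0.5466, -0.0849, 0.1066]
tcp_rot: [[0.155, 0.988, 0.0], [0.988, -0.155, 0.0], [0.0, 0.0, -1.0]]
force: [-2.4, 2.5, 6.1]
grip_width: 0.28
grasp_force: 39.0
```

Run:
```python
from h import *
o=status.get_obs(); print(o['wrist_torque'],o['qpos'][5],o['time_s'],o['tool_pos'])
```

```text
[0.5389328  0.4753653  0.08950615] 90.1056928064637 5.775 [ 0.54659897 -0.08486431  0.10664189]
```

>>> {"method": "arm_command", "body": {
  "increments": [
    [[0, 0, 0, 0, 0, 0], [0, 0, 0, 0, 0, 0], [0, 0, 0, 0, 0, 0], [0, 0, 0, 0, 0, 0], [0, 0, -20, 0, 0, 0], [0, 0, -30, 0, 0, 0], [0, 0, -30, 0, 0, 0], [0, 0, -20, 0, 0, 0]]
  ],
  "claw": 0
}}

```text
time_s: 6.78
tool_pos: [0.5468, -0.0852, 0.2077]
tcp_rot: [[0.155, 0.988, 0.001], [0.988, -0.155, -0.0], [-0.0, 0.001, -1.0]]
force: [-0.3, 0.2, -0.5]
grip_width: 0.997
grasp_force: 0.0
```

Run:
```python
from h import *
im=save('side','s2.png'); b=im['frame'][170:295,285:395,::-1]
a=cv2.imread('pics/side0.png')[170:295,285:395]
cv2.imwrite('pics/s2c.png',cv2.resize(np.hstack([a,b]),(0,0),fx=3.6,fy=3.6,interpolation=cv2.INTER_CUBIC))
```

```text
(no output)
```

View pics/s2c.png

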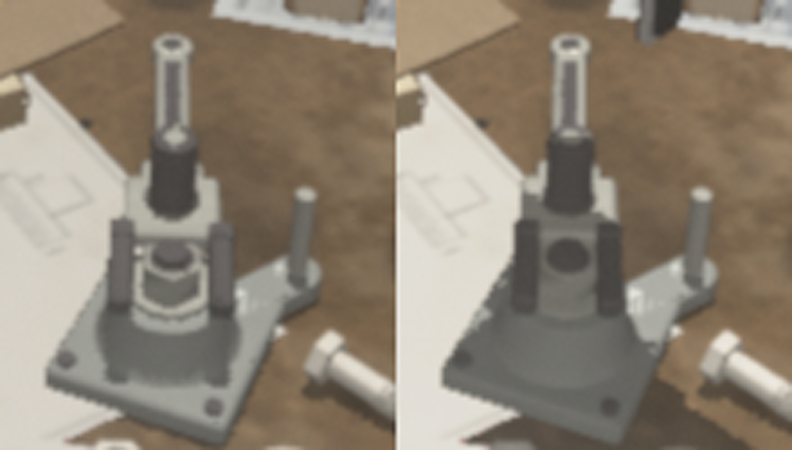

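The jaw gap shrank from about 78 to 60 px (40 to ~30 mm) and the wrench didn't move, so the jaws fit. I'm going to the handle now.

>>> {"method": "arm_command", "body": {
  "increments": [
    [[-24, 18.4, 0, 0, 0, 0], [-24, 18.3, 0, 0, 0, 0], [-23.7, 18.3, 0, 0, 0, 0], [0, 0, 0, 0, 0, -9.3], [0, 0, 0, 0, 0, -9.3], [0, 0, 0, 0, 0, -9.3], [0, 0, 0, 0, 0, -9.3], [0, 0, 0, 0, 0, 0]]
  ],
  "claw": 60,
  "squeeze": 20
}}

```text
time_s: 7.82
tool_pos: [0.5897, -0.1645, 0.2058]
tcp_rot: [[-0.473, 0.881, -0.0], [0.881, 0.473, 0.0], [0.0, -0.0, -1.0]]
force: [0.1, -0.5, -0.3]
grip_width: 0.764
grasp_force: 0.0
```

Descend to z≈0.066, then close gently.

>>> {"method": "arm_command", "body": {
  "increments": [
    [[0, 0, 25, 0, 0, 0], [0, 0, 30, 0, 0, 0], [0, 0, 30, 0, 0, 0], [0, 0, 25, 0, 0, 0], [0, 0, 15, 0, 0, 0], [0, 0, 10, 0, 0, 0], [0, 0, 4.5, 0, 0, 0], [0, 0, 0, 0, 0, 0]]
  ]
}}

```text
time_s: 8.82
tool_pos: [0.59, -0.1645, 0.0671]
tcp_rot: [[-0.473, 0.881, 0.0], [0.881, 0.473, -0.0], [-0.0, 0.0, -1.0]]
force: [-0.2, 0.3, -0.3]
grip_width: 0.763
grasp_force: 0.0
```

>>> {"method": "arm_command", "body": {
  "increments": [
    [[0, 0, 0, 0, 0, 0], [0, 0, 0, 0, 0, 0], [0, 0, 0, 0, 0, 0], [0, 0, 0, 0, 0, 0], [0, 0, 0, 0, 0, 0], [0, 0, 0, 0, 0, 0]]
  ],
  "claw": 255,
  "squeeze": 20
}}

```text
time_s: 9.57
tool_pos: [0.5899, -0.1646, 0.0672]
tcp_rot: [[-0.474, 0.881, 0.001], [0.881, 0.474, -0.0], [-0.0, 0.0, -1.0]]
force: [-0.6, 0.5, 6.2]
grip_width: 0.236
grasp_force: 22.6
```

>>> {"method": "arm_command", "body": {
  "increments": [
    [[0.1, -4.9, 0, 0, 0, 2], [0.34, -9.77, 0, 0, 0, 4], [0.34, -9.77, 0, 0, 0, 4], [0.34, -9.77, 0, 0, 0, 4], [0.34, -9.77, 0, 0, 0, 4], [0.34, -9.77, 0, 0, 0, 4], [0.34, -9.77, 0, 0, 0, 4], [0.34, -9.77, 0, 0, 0, 4], [0.34, -9.77, 0, 0, 0, 4], [0.34, -9.77, 0, 0, 0, 4], [0.1, -4.9, 0, 0, 0, 2], [0, 0, 0, 0, 0, 0]]
  ]
}}

```text
time_s: 11.08
tool_pos: [0.4946, -0.1787, 0.0672]
tcp_rot: [[0.205, 0.979, 0.0], [0.979, -0.205, -0.001], [-0.001, 0.0, -1.0]]
force: [-3.2, -3.3, 8.5]
grip_width: 0.227
grasp_force: 22.9
```

>>> {"method": "arm_command", "body": {
  "increments": [
    [[0, -2.44, 0, 0, 0, 1], [0, -2.44, 0, 0, 0, 1], [0, -2.44, 0, 0, 0, 1], [0, 0, 0, 0, 0, 0]]
  ]
}}

```text
time_s: 11.58
tool_pos: [0.4877, -0.1771, 0.0672]
tcp_rot: [[0.255, 0.967, 0.0], [0.967, -0.255, -0.001], [-0.001, 0.0, -1.0]]
force: [-3.6, -3.5, 8.7]
grip_width: 0.229
grasp_force: 23.1
```

>>> {"method": "arm_command", "body": {
  "increments": [
    [[0, -2.44, 0, 0, 0, 1], [0, 0, 0, 0, 0, 0]]
  ]
}}

```text
time_s: 11.82
tool_pos: [0.4854, -0.1765, 0.0672]
tcp_rot: [[0.272, 0.962, 0.0], [0.962, -0.272, -0.001], [-0.001, 0.001, -1.0]]
force: [-2.7, -5.1, 9.1]
grip_width: 0.232
grasp_force: 23.1
```

>>> {"method": "arm_command", "body": {
  "increments": [
    [[0, -2, 0, 0, 0, 0.8], [0, 0, 0, 0, 0, 0]]
  ]
}}

```text
time_s: 12.08
tool_pos: [0.4835, -0.176, 0.0672]
tcp_rot: [[0.285, 0.958, 0.0], [0.958, -0.285, -0.001], [-0.001, 0.001, -1.0]]
force: [-3.0, -4.5, 7.8]
grip_width: 0.229
grasp_force: 23.0
```

>>> {"method": "arm_command", "body": {
  "increments": [
    [[0, -2, 0, 0, 0, 0.8], [0, 0, 0, 0, 0, 0]]
  ]
}}

```text
time_s: 12.32
tool_pos: [0.4831, -0.1758, 0.0673]
tcp_rot: [[0.298, 0.954, 0.003], [0.955, -0.298, -0.002], [-0.001, 0.003, -1.0]]
force: [9.3, -6.8, -3.5]
grip_width: 0.231
grasp_force: 24.5
```

>>> {"method": "arm_command", "body": {
  "increments": [
    [[0, -2, 0, 0, 0, 0.8], [0, 0, 0, 0, 0, 0]]
  ]
}}

```text
time_s: 12.58
tool_pos: [0.483, -0.1756, 0.0674]
tcp_rot: [[0.311, 0.95, 0.006], [0.95, -0.311, -0.002], [-0.0, 0.007, -1.0]]
force: [21.5, -9.9, -15.4]
grip_width: 0.23
grasp_force: 29.4
```

Run:
```python
from h import *
im=save('top','t3.png'); cv2.imwrite('pics/t3c.png',cv2.resize(im['frame'][165:265,270:400,::-1],(780,600),interpolation=cv2.INTER_CUBIC))
```

```text
(no output)
```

View pics/t3c.png

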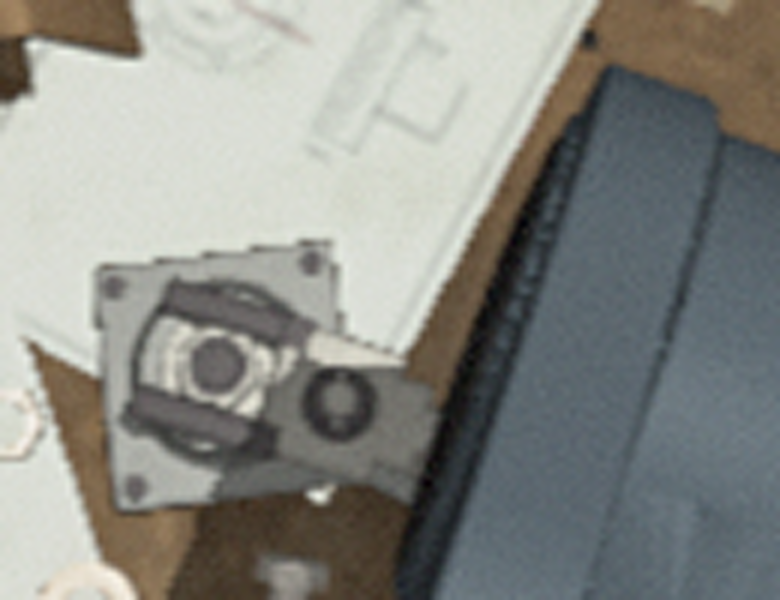

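The stop is met: the force rose to about 21 N, the worm moved round with the wrench to (340,405), and the jaws still hug the nut. I'm easing off the preload, opening and lifting.

>>> {"method": "arm_command", "body": {
  "increments": [
    [[0, 3, 0, 0, 0, -1.2], [0, 0, 0, 0, 0, 0]]
  ]
}}

```text
time_s: 12.88
tool_pos: [0.4833, -0.1757, 0.0672]
tcp_rot: [[0.291, 0.957, 0.001], [0.957, -0.291, -0.001], [-0.0, 0.002, -1.0]]
force: [1.5, -3.5, 5.4]
grip_width: 0.23
grasp_force: 23.3
```

>>> {"method": "arm_command", "body": {
  "increments": [
    [[0, 0, 0, 0, 0, 0], [0, 0, 0, 0, 0, 0], [0, 0, 0, 0, 0, 0], [0, 0, 0, 0, 0, 0], [0, 0, -15, 0, 0, 0], [0, 0, -30, 0, 0, 0], [0, 0, -40, 0, 0, 0], [0, 0, -40, 0, 0, 0], [0, 0, -20, 0, 0, 0], [0, 0, 0, 0, 0, 0]]
  ],
  "claw": 60
}}

```text
time_s: 14.12
tool_pos: [0.4833, -0.1755, 0.214]
tcp_rot: [[0.291, 0.957, 0.003], [0.957, -0.291, -0.001], [-0.0, 0.003, -1.0]]
force: [0.1, -0.2, -0.2]
grip_width: 0.762
grasp_force: 0.0
```

>>> {"method": "arm_command", "body": {
  "increments": [
    [[-30, 30, 0, 0, 0, 0], [-30, 30, 0, 0, 0, 0], [-30, 30, 0, 0, 0, 0], [-20, 20, 0, 0, 0, 0], [0, 0, 0, 0, 0, 0], [0, 0, 0, 0, 0, 0]]
  ]
}}

```text
time_s: 14.88
tool_pos: [0.5553, -0.3119, 0.2113]
tcp_rot: [[0.291, 0.957, -0.001], [0.957, -0.291, 0.001], [0.0, -0.001, -1.0]]
force: [0.3, 0.4, 0.6]
grip_width: 0.767
grasp_force: 0.0
```

Run:
```python
from h import *
a=save('top','t4.png')['frame'][165:265,270:400,::-1]; b=save('side','s4.png')['frame'][170:295,285:395,::-1]
b=cv2.resize(b,(88,100)); cv2.imwrite('pics/t4c.png',cv2.resize(np.hstack([a,b]),(0,0),fx=3.6,fy=3.6,interpolation=cv2.INTER_CUBIC))
```

```text
(no output)
```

View pics/t4c.png

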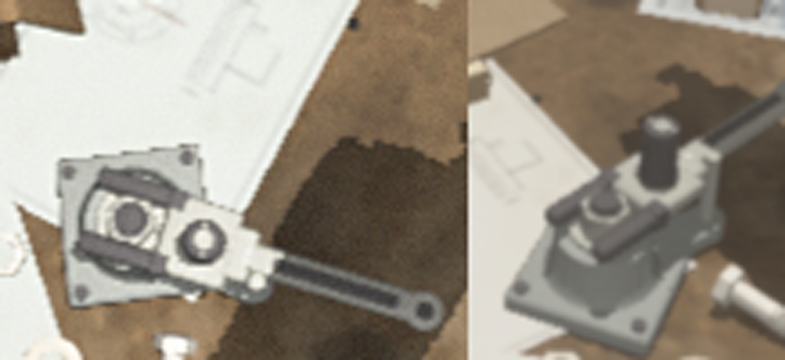

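The handle lies against the pin, with the pin top at about (257,283) and the handle end at (425,311). The jaws are closed on the nut and the gripper is clear, so I'm handing in.

```bash
python3 -c "
from h import *
print(finish_job())"
```

```text
the job is handed in; nothing more can be done
None
```

I rolled the worm until the jaws fit the nut, swung the wrench clockwise to the stop pin with the jaws still on the nut, released it and handed the job in at about 15 s; the hand-in returned no verdict.

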